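Seat the tube block in the warmer and take its surface temperature with the sprung probe

ROBOT

A 6-joint arm with a two-finger parallel gripper is mounted at the origin on a cart in front of the work surface, level with it; the furniture and walls round the work are solid. World frame = base frame: x ahead of the robot, y to its left, z up, the work surface at z = 0. Lengths are in m, angles in rad, forces in N, time in s.
With the tool pointing down it reaches from about 0.3 to 0.85 m from the base axis. Payload 5.4 kg.
Tool frame: the origin (TCP) lies midway between the tips of the shut fingers; the grasp point (between the pads) lies robot.grip_point_offset behind it (robot.grip_point_offset is the distance from the TCP to the grasp point, in m); z points along the fingers, y is the line along which they close (so a half turn about z gives the same grasp; the last joint's range is limited). The gripper opens to 85 mm and grips with 20 to 120 N. Pads are 22 mm wide; open, the fingers measure 114 mm over their backs; the gripper's body (76 mm by 85 mm) begins 54 mm behind the grasp point. The pads swing forward as they close: fully open they stand 13 mm farther back than shut.
Start: joints at [-1.471, 0.158, 1.597, -0, 1.386, -0.21], TCP at [0.175, -0.548, 0.231] pointing down, gripper open.
Joint ranges: [-2.91, 2.91], [-0.94, 2.29], [0.18, 2.7], [-1.29, 4.43], [0.17, 2.64], [-3, 3]. Speed limits (rad/s): [2.57, 2.57, 3.14, 3.14, 3.14, 3.14].

INTERFACE

Orientations are given as [roll, pitch, yaw] about the fixed x, y, z axes, in that order (R = Rz(yaw) Ry(pitch) Rx(roll)).
In Python, from station import robot gives the robot as it stands. The module is installed in compiled form; this text tells all that it offers.
- The arm moves only by the tool apply_moves, never from a script. Its argument "series" is a list of rows, each an object with "linear": the shift along the tool's x, y, z in units of 4 cm (1.0 is 4 cm), a list of three; "twist": the turn, a rotation vector about the tool's x, y, z in units of 5 degrees (1.0 is 5 degrees), a list of three. In form: [{"linear": [dx, dy, dz], "twist": [wx, wy, wz]}, ...]. A call has 1 to 20 rows; each row shifts and turns the commanded pose from where the row before left it, along the tool's axes as they then stand; what a row does not reach is not made up. A row lasts 1/12 s, in which the tool goes at most 41.7 mm and 7.16 degrees, less where a joint would pass 70% of its speed; a pose out of reach is approached as far as the arm can. A call with a number of a shift or a turn outside -1 to 1 is refused whole. A call with a gripper value outside its range is refused whole. "grip" is the opening, from 0 (shut) to 1 (fully open), set as the call begins (left out, the last holds). The fingers move at their own pace and stop on an object; "force" is the grip in N (left out, the last holds). Time passes only in rows, so rows that do not move let the fingers close. It gives the time, the measured TCP pose, the force, the opening and the grip force at its end, in the units of the state.
- robot.get_state(): the state, without advancing time (a new reading comes with each control period).
- robot.read_camera(name): name is "scene" or "top" or "wrist"; returns a dict with "frame" (480x640x3 uint8, red, green, blue), "range_z" (480x640 float32, m along the optical axis (not along the pixel's ray), 0 where there is no reading), "fx", "fy", "cx", "cy" (pixels), "T" (4x4, takes a point from camera to world coordinates). Camera axes: x right, y down, z forward; pixel columns grow to the right and rows downward; lengths in m; the calibration is good to about 2 mm. A picture is of the moment at which its call begins.
- robot.hand_in(): hands the job in; it is judged then, once.
Trained networks look in a picture, given as the dict that the camera call returned (one of the last four; its "shot" number tells which), for a name from the list of things; names that differ only in an ending like _2 or _b are one class to them, and where a whole thing is asked for, a point or a joint stands for the part that bears it (a point fixed in the world has none). Each returns a list of dicts, best first, with "conf" (0 to 1); they miss things now and then, are a little off and sometimes report something else, mostly with a low value. They report only what shows in the picture. A call takes as long as a camera call. They do not tell look-alikes from the thing itself.
- robot.find_in(picture, target): "pixel" ([column, row] in pixels, amid what is visible of it).
The state is a dict: "time": time; "joints": joint angles; "qd": joint speeds; "tau": joint torques, N m; "ee_pos": TCP position; "ee_rot": TCP orientation; "ft_force": force on the tool from outside, world axes, zero at the start; "torque": the same for the moment, N m; "grip_width": finger opening in m; "finger_force": force on a finger pad.
Only numpy, scipy, OpenCV 4.12 (cv2) and the standard library are available. Lean on these libraries where they do the work, as an engineer would, in place of code of your own. Each camera call takes 0.05 s, during which the arm holds its last target. There are 200 camera calls.

TASK

First push the aluminium tube block on the dry-block warmer home against both of the plate's dark stops, the rear one and the left one, so that it lies flush along each. Then draw the pen thermometer straight up out of its stand and touch its sprung tip lightly on the black spot on the block: upright, the whole copper tip face inside the spot, the tip pushed in about half-way (4 mm, where the red band has just gone into the sleeve) and never jammed hard. The program finishes while still holding the thermometer still like that, with the hand off the block; leave the dropper bottle, the vial and the timer where they are.

Things in the scene. Friction and masses are not known exactly. Their poses are not given: they have to be found in the camera images.
- warmer: Dry-block warmer, fixed: white housing 162 x 132 mm, 40 mm high, lower control deck (34 mm) on its front. Origin on the bench under the heated plate's middle; +x to its rear, +y to its left (seen from its front). Aluminium plate 94 (x) x 114 (y) mm, its top at z = 45 mm. Dark steel stops 8 mm thick, 12 mm above the plate, along its rear and left edges; front and right are open
- plate_corner (a point): the inner corner of the two stops, on the plate's top: x = +40, y = +50, z = 45 mm in the warmer's frame. The rear stop's inner face is the plane x = +40 mm, the left stop's the plane y = +50 mm. A block that meets them askew can wedge there: push it again on the side that lags, and check that it lies flush
- block: Loose aluminium tube block, 60 (x) x 76 (y) x 34 (z) mm, 0.28 to 0.46 kg, on the plate askew and short of the stops by 2 to 27 mm; slides when pushed with 1 to 2 N. Two rows of 11.5 mm wells in its rear and middle; three tubes stay in them, 8 mm above its top. Origin: centre of its underside; axes as the warmer's when square to it. Home: centre at x = +10, y = +12 mm in the warmer's frame
- spot (a point): centre of the matt black spot, 18 mm across, on the block's level top: 18 mm in front of and 18 mm to the right of the block's centre (block x = -18, y = -18, z = 34 mm)
- corner_rl (a point): rear left lower corner of the block (block x = 30, y = 38, z = 0 mm)
- corner_rr (a point): rear right lower corner of the block (block x = 30, y = -38, z = 0 mm)
- corner_fl (a point): front left lower corner of the block (block x = -30, y = 38, z = 0 mm)
- stand: Thermometer stand, fixed: dark base plate 66 x 54 mm, one post (28 mm behind the hole, on the stand's +x side) and an aluminium arm plate 36 mm wide, top at z = 66 mm, with a 13.5 mm hole straight above the stand's origin, in which the thermometer hangs. Nothing of it rises above 68 mm
- probe: Pen thermometer, 0.07 kg, upright in the stand. Origin: underside of its black collar (30 mm across), which rests on the arm plate; z up. Round barrel 20 mm in diameter from z = 4 to 68 mm (ribbed grip, orange top): grip it from above, about 38 mm above the origin. Below the collar a 10 mm sleeve to z = -36 mm, then the sprung plunger; tip face at z = -50 mm when free. Lift 55 mm to clear the hole
- tip (a point): centre of the flat copper tip face, 8 mm across, at the lower end of the pen; moves up with the plunger
- plunger (a joint): how far the sprung tip is pushed into the sleeve, m: 0 free, 0.008 at its stop. The spring takes about 0.8 N to start and 0.4 N for each further mm (2.4 N at 4 mm, half-way, 4 N at 8 mm). A red band 4 mm long on the rod just below the sleeve has gone in at 4 mm
- frame_arm_end (a point): outer end of the right cross arm of the fixed stereotaxic frame, an obstacle: the arm runs from here to the left (+y), 0.19 to 0.33 m above the bench; the frame stands beyond x = 0.48 m from y = -0.32 to +0.13 m and is 0.39 m tall (only its low base reaches nearer). Cross from left to right in front of it, near x = 0.3 to 0.4 m and 0.35 m up or higher
- cement_bottle: dropper bottle, white with a blue nozzle, 34 mm across, 83 mm tall, beside the stand (the two may be swapped); origin at its underside; must not be disturbed
- bench_timer: white bench timer 62 x 64 x 18 mm lying on the bench; origin at its underside; must not be disturbed
- vial: small clear glass vial with a blue cap, 24 mm across, 53 mm tall, standing on the bench; origin at its underside; must not be disturbed
There are look-alikes about, which are no part of the job. Leave any yellow look-alike of the probe alone.

How it is judged:
By the outcome, as a careful person would: the job done as asked, in the order asked, and still so for the second after the job is handed in, while the arm keeps its last pose, push and grip.
It also fails if it takes over 64 s, if anything falls off the work surface, if the arm or the gripper's body presses on something with over 40 N, if the wrist force passes 120 N, or if a joint passes its speed limit or range.

## Working session

There is one attempt and no reset: what is moved stays moved. The work goes in short steps, Python scripts to look and compute and a tool call to move; the robot and the scene stay as the last step left them, time stands still between calls to the robot, and variables do not carry over. Pictures are saved under pics/ and viewed, at most 10 in all, crops included, and the job is handed in when it is done.

Besides the shell and the picture viewer there is one more tool, called after "Call:" as name([rows], argument=value, ...), one row to a line, values as JSON. apply_moves: Moves the arm, as the interface text tells. Shifts and turns lie within -1 to 1; 1 stands for 4 cm of shift or 5 degrees of turn. Its arguments: {"type":"object","properties":{"series":{"type":"array","items":{"type":"object","properties":{"linear":{"type":"array","items":{"type":"number","minimum":-1,"maximum":1}},"twist":{"type":"array","items":{"type":"number","minimum":-1,"maximum":1}}}}},"grip":{"type":"number"},"force":{"type":"number"}},"required":["series"]}

```bash
mkdir -p pics; cat > h.py <<'E'
import numpy as np, cv2
from station import robot
def proj(c,u,v,z=None):
    """pixel -> world; by depth, or onto plane z"""
    T=np.array(c["T"]); d=np.array([(u-c["cx"])/c["fx"],(v-c["cy"])/c["fy"],1.])
    if z is None:
        r=c["range_z"][max(0,int(v)-2):int(v)+3,max(0,int(u)-2):int(u)+3]; r=r[r>0]
        s=np.median(r) if len(r) else np.nan
    else: s=(z-T[2,3])/(T[:3,:3]@d)[2]
    return T[:3,:3]@(d*s)+T[:3,3]
def pix(c,p):
    T=np.array(c["T"]); q=T[:3,:3].T@(np.array(p)-T[:3,3])
    return np.array([c["fx"]*q[0]/q[2]+c["cx"],c["fy"]*q[1]/q[2]+c["cy"]])
def cloud(c):
    v,u=np.mgrid[0:480,0:640]; z=c["range_z"]; T=np.array(c["T"])
    P=np.stack([(u-c["cx"])/c["fx"]*z,(v-c["cy"])/c["fy"]*z,z],-1)
    return P@T[:3,:3].T+T[:3,3]
def save(n,im): cv2.imwrite("pics/"+n,np.ascontiguousarray(im[:,:,::-1]))
E
python3 - <<'E'
from h import *
np.set_printoptions(precision=4,suppress=True)
s=robot.get_state();print({k:s[k] for k in("time","ee_pos","ee_rot","grip_width")},robot.grip_point_offset)
for n in("scene","top"):
    c=robot.read_camera(n); save(n+"0.png",c["frame"]); np.savez(n+"0.npz",**{k:c[k] for k in("frame","range_z","fx","fy","cx","cy","T")})
    print(n,np.array(c["T"])[:3,3],c["fx"])
    for t in("warmer","block","spot","stand","probe","cement_bottle","bench_timer","vial","frame_arm_end","plate_corner"):
        for r in robot.find_in(c,t)[:3]: print(t,round(r["conf"],2),np.round(r["pixel"]),proj(c,*r["pixel"]))
E
```

```text
{'time': 0.0, 'ee_pos': array([ 0.1752, -0.547 ,  0.2303]), 'ee_rot': array([-3.1397, -0.0004,  0.3098]), 'grip_width': 0.08524772076914558} 0.0187
scene [-0.1609 -0.7416  0.8199] 568.4289764943827
warmer 0.89 [362. 280.] [ 0.4809 -0.4838  0.0419]
warmer 0.19 [353. 264.] [ 0.4786 -0.4645  0.076 ]
block 0.55 [352. 264.] [ 0.4769 -0.4639  0.0759]
spot 0.68 [349. 263.] [ 0.4745 -0.459   0.0791]
spot 0.36 [223. 233.] [ 0.4197 -0.2281  0.0981]
stand 0.79 [235. 254.] [ 0.4505 -0.2229  0.0132]
probe 0.85 [454. 282.] [ 0.5175 -0.6398  0.0801]
probe 0.6 [214. 303.] [ 0.2867 -0.3018  0.0835]
probe 0.57 [222. 230.] [ 0.4206 -0.2279  0.1041]
cement_bottle 0.88 [225. 285.] [ 0.3542 -0.2693  0.0427]
bench_timer 0.76 [252. 349.] [ 0.2752 -0.3763  0.0165]
bench_timer 0.54 [347. 269.] [ 0.4671 -0.4591  0.0703]
vial 0.53 [255. 271.] [ 0.425  -0.2858  0.0203]Traceback (most recent call last):
  File "<stdin>", line 8, in <module>
ValueError: it knows: bench_timer, block, cement_bottle, corner_fl, corner_rl, corner_rr, plate_corner, plunger, probe, spot, stand, tip, vial, warmer
```

```bash
python3 - <<'E'
from h import *
np.set_printoptions(precision=4,suppress=True)
for n in("top",):
    c=robot.read_camera(n); save(n+"0.png",c["frame"]); np.savez(n+"0.npz",**{k:c[k] for k in("frame","range_z","fx","fy","cx","cy","T")})
    print(n,np.array(c["T"]),c["fx"])
    for t in("warmer","block","spot","stand","probe","cement_bottle","bench_timer","vial","plate_corner","corner_rl","corner_rr","corner_fl"):
        for r in robot.find_in(c,t)[:3]: print(t,round(r["conf"],2),np.round(r["pixel"]),proj(c,*r["pixel"]))
E
```

```text
top [[ 0.0147 -0.9893  0.1453  0.2891]
 [-0.9994 -0.01    0.0335 -0.4308]
 [-0.0317 -0.1457 -0.9888  1.0362]
 [ 0.      0.      0.      1.    ]] 459.8641002742363
warmer 0.97 [326. 233.] [ 0.4475 -0.4212  0.0487]
block 0.61 [328. 215.] [ 0.4825 -0.4257  0.0769]
spot 0.89 [329. 212.] [ 0.4871 -0.4267  0.0779]
stand 0.76 [242. 244.] [ 0.4194 -0.2403  0.0634]
probe 0.79 [428. 198.] [ 0.5151 -0.631   0.1013]
probe 0.64 [228. 239.] [ 0.4192 -0.2253  0.1324]
probe 0.6 [266. 308.] [ 0.2852 -0.3028  0.1134]
cement_bottle 0.47 [254. 274.] [ 0.356  -0.2688  0.0607]
bench_timer 0.86 [305. 304.] [ 0.2943 -0.3762  0.0179]
bench_timer 0.47 [228. 239.] [ 0.4194 -0.2247  0.1324]
vial 0.21 [228. 241.] [ 0.4173 -0.2254  0.1288]
plate_corner 0.62 [322. 237.] [ 0.4388 -0.4123  0.0427]
plate_corner 0.39 [330. 216.] [ 0.4832 -0.43    0.0609]
corner_rl 0.56 [325. 214.] [ 0.4844 -0.4181  0.0791]
corner_rl 0.4 [241. 243.] [ 0.4215 -0.2394  0.0638]
corner_rr 0.71 [326. 214.] [ 0.4827 -0.4198  0.0793]
corner_fl 0.93 [324. 212.] [ 0.4867 -0.4159  0.0795]
```

View pics/scene0.png

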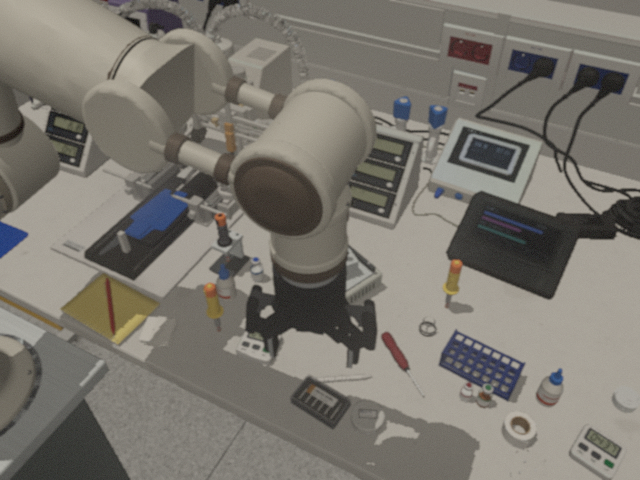

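View pics/top0.png

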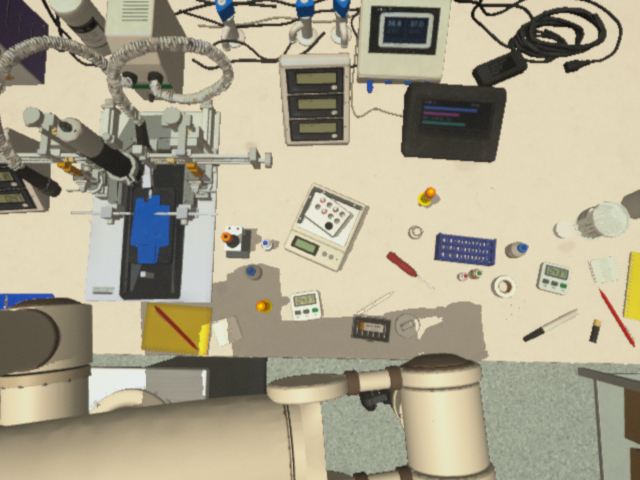

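```bash
python3 - <<'E'
from h import *
im=np.load("top0.npz")["frame"][170:290,215:375]; save("crop0.png",cv2.resize(im,(800,600),interpolation=cv2.INTER_CUBIC))
E
```

```text
(no output)
```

View pics/crop0.png

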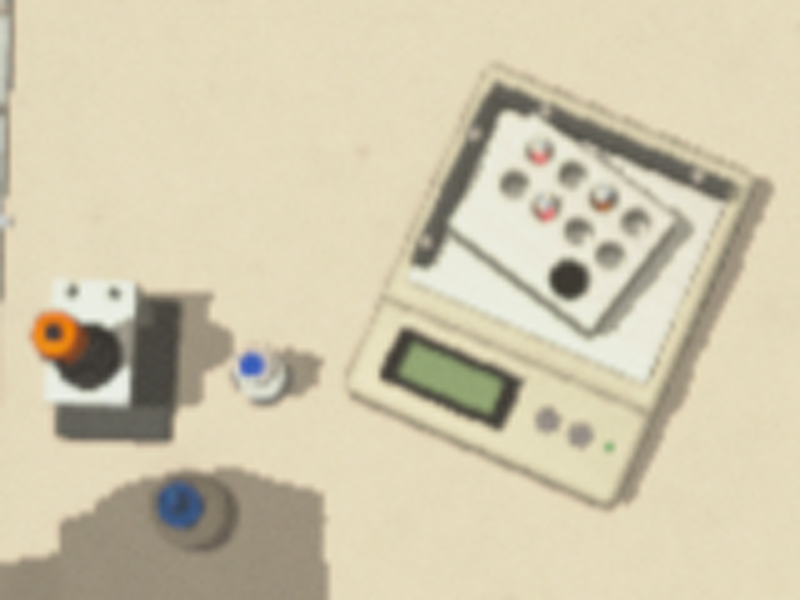

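The crop shows the black pen with the orange top standing in the stand at crop (80,345), top-camera pixel about (231,239). The probes at (428,198) and (264,307) are yellow, so they are look-alikes. The vial is at (267,244) and the bottle at (253,272). The block on the warmer is turned clockwise and its spot is at crop (570,280).

```bash
python3 - <<'E'
from h import *
np.set_printoptions(precision=4,suppress=True)
d=np.load("top0.npz");c={k:d[k] for k in d.files};P=cloud(c)
R=np.zeros((480,640),bool);R[170:290,283:375]=1
def rect(lo,hi,reg):
    m=reg&(P[...,2]>lo)&(P[...,2]<hi); n,l,s,_=cv2.connectedComponentsWithStats(m.astype(np.uint8)); 
    k=1+np.argmax(s[1:,4]); m=l==k
    r=cv2.minAreaRect((P[m][:,:2]*1000).astype(np.float32)); return m.sum(),np.median(P[m][:,2]),r,cv2.boxPoints(r).round(1).tolist()
print(rect(.028,.1,R)); print(rect(.07,.084,R))
S=np.zeros((480,640),bool);S[215:275,215:262]=1
print(rect(.058,.072,S)); print(rect(.115,.15,S))
E
```

```text
(np.int64(4306), np.float64(0.04396899955446748), ((466.77215576171875, -417.4645690917969), (132.63961791992188, 162.8594970703125), 66.8989486694336), [[365.8999938964844, -446.5], [515.7000122070312, -510.3999938964844], [567.7000122070312, -388.3999938964844], [417.8999938964844, -324.5]])
(np.int64(859), np.float64(0.07913726913201224), ((484.5119934082031, -422.4742126464844), (76.3118667602539, 60.305389404296875), 52.944095611572266), [[437.5, -434.79998779296875], [485.6000061035156, -471.1000061035156], [531.5999755859375, -410.20001220703125], [483.3999938964844, -373.8999938964844]])
(np.int64(308), np.float64(0.06663318302864168), ((432.46282958984375, -221.09408569335938), (36.791011810302734, 52.67037582397461), 89.12520599365234), [[405.79998779296875, -239.10000610351562], [458.5, -239.89999389648438], [459.1000061035156, -203.10000610351562], [406.3999938964844, -202.3000030517578]])
(np.int64(91), np.float64(0.1332255610476223), ((424.9169921875, -222.1674346923828), (19.1864013671875, 17.18158531188965), 0.7654662132263184), [[415.20001220703125, -213.6999969482422], [415.3999938964844, -230.89999389648438], [434.6000061035156, -230.60000610351562], [434.3999938964844, -213.39999389648438]])
```

Call:
apply_moves([
  {"linear":[0,0,-0.4],"twist":[0,0,1]},
  {"linear":[0,0,-0.4],"twist":[0,0,1]},
  {"linear":[0,0,-0.4],"twist":[0,0,1]},
  {"linear":[0,0,-0.4],"twist":[0,0,1]},
  {"linear":[0,0,-0.4],"twist":[0,0,1]},
  {"linear":[0,0,-0.4],"twist":[0,0,1]},
  {"linear":[0,0,-0.4],"twist":[0,0,1]},
  {"linear":[0,0,-0.4],"twist":[0,0,1]},
], grip=0.4)

```text
time: 1.77
ee_pos: [0.1753, -0.5475, 0.3601]
ee_rot: [3.142, -0.0, -0.393]
ft_force: [-0.0, 0.1, 0.1]
grip_width: 0.0338
finger_force: 0.0
```

Call:
apply_moves([
  {"linear":[0.6,-0.68,0],"twist":[0,0,0]},
  {"linear":[0.6,-0.68,0],"twist":[0,0,0]},
  {"linear":[0.6,-0.68,0],"twist":[0,0,0]},
  {"linear":[0.6,-0.68,0],"twist":[0,0,0]},
  {"linear":[0.6,-0.68,0],"twist":[0,0,0]},
  {"linear":[0.6,-0.68,0],"twist":[0,0,0]},
  {"linear":[0.6,-0.68,0],"twist":[0,0,0]},
  {"linear":[0,0,0],"twist":[0,0,0.1]},
])

```text
time: 2.43
ee_pos: [0.4077, -0.4315, 0.3592]
ee_rot: [-3.139, -0.002, -0.391]
ft_force: [-0.2, -0.4, 0.4]
grip_width: 0.034
finger_force: 0.0
```

```bash
python3 - <<'E'
from h import *
np.set_printoptions(precision=4,suppress=True)
c=robot.read_camera("wrist");s=robot.get_state();print(s["ee_pos"],s["ee_rot"],s["ft_force"],s["grip_width"]);print(c["T"],c["fx"])
save("w0.png",c["frame"]);np.savez("w0.npz",**{k:c[k] for k in("frame","range_z","fx","fy","cx","cy","T")})
for t in("block","spot","plate_corner","corner_rl","corner_rr","corner_fl","vial","cement_bottle","probe"):
    for r in robot.find_in(c,t)[:2]: print(t,round(r["conf"],2),np.round(r["pixel"]),proj(c,*r["pixel"]))
E
```

```text
[ 0.4053 -0.4332  0.3592] [-3.1411 -0.0002 -0.393 ] [-1.1997 -0.7259  0.3525] 0.03411877058758438
[[-0.3808 -0.8925 -0.2416  0.4689]
 [-0.9246  0.3668  0.1025 -0.4565]
 [-0.0029  0.2624 -0.9649  0.5032]
 [ 0.      0.      0.      1.    ]] 359.9454116010878
block 0.84 [293. 140.] [ 0.4854 -0.4197  0.0804]
block 0.69 [306. 172.] [ 0.4452 -0.4159  0.047 ]
spot 0.97 [296. 139.] [ 0.4857 -0.4231  0.0802]
plate_corner 0.85 [302. 169.] [ 0.4519 -0.4164  0.0802]
corner_rl 0.85 [292. 138.] [ 0.4887 -0.4181  0.0669]
corner_rr 0.88 [293. 138.] [ 0.4882 -0.4207  0.0796]
corner_fl 0.87 [296. 140.] [ 0.4841 -0.4222  0.0804]
vial 0.61 [225. 220.] [ 0.4287 -0.295   0.0488]
cement_bottle 0.84 [228. 270.] [ 0.3675 -0.2694  0.0507]
probe 0.67 [157. 256.] [ 0.427  -0.2296  0.117 ]
```

View pics/w0.png

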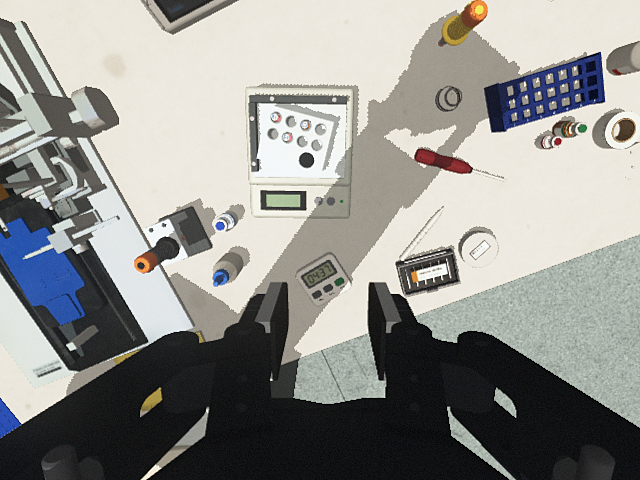

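Wrist view: the warmer is at (300,150), nearly aligned with the image. The block's spot is at (306,160) and the stops run along the warmer's top and left edges. The fingers are at (275,330) and (378,330).

```bash
cat >> h.py <<'E'
def load(f):
    d=np.load(f); return {k:d[k] for k in d.files}
def snap(n,f=None):
    c=robot.read_camera(n)
    if f: np.savez(f,**{k:c[k] for k in("frame","range_z","fx","fy","cx","cy","T")})
    return c
def blockrect(c,reg):
    P=cloud(c); m=reg&(P[...,2]>.072)&(P[...,2]<.0845)
    n,l,s,_=cv2.connectedComponentsWithStats(m.astype(np.uint8)); k=1+np.argmax(s[1:,4]); m=l==k
    r=cv2.minAreaRect((P[m][:,:2]*1000).astype(np.float32)); return r,cv2.boxPoints(r)
E
python3 - <<'E'
from h import *
np.set_printoptions(precision=4,suppress=True,linewidth=150)
c=load("w0.npz");P=cloud(c)
R=np.zeros((480,640),bool);R[75:225,235:360]=1
m=R&(P[...,2]>.027);n,l,s,_=cv2.connectedComponentsWithStats(m.astype(np.uint8));m=l==1+np.argmax(s[1:,4])
r=cv2.minAreaRect((P[m][:,:2]*1000).astype(np.float32));print("housing",r,cv2.boxPoints(r))
r2,b=blockrect(c,R);print("block",r2,b)
st=R&(P[...,2]>.052)&(P[...,2]<.062)
a=-0.403
for a in (-.40,):
    ca,sa=np.cos(a),np.sin(a)
    Q=np.stack([P[...,0]*ca+P[...,1]*sa,-P[...,0]*sa+P[...,1]*ca],-1)*1000
    q=Q[st]
    hx=np.histogram(q[:,0],bins=np.arange(q[:,0].min()//2*2,q[:,0].max()+2,2));print("x",hx[1][0],hx[0])
    hy=np.histogram(q[:,1],bins=np.arange(q[:,1].min()//2*2,q[:,1].max()+2,2));print("y",hy[1][0],hy[0])
    h=Q[m];print(np.percentile(h,[.3,99.7],axis=0))
# dark stop pixels, outer edges
g=cv2.cvtColor(c["frame"],cv2.COLOR_RGB2GRAY)
dk=R&(g<90)&(P[...,2]>.05)&(P[...,2]<.064);q=Q[dk]
print(np.percentile(q,[1,50,99],axis=0))
for e in range(2): print(np.histogram(q[:,e],bins=np.arange(q[:,e].min()//2*2,q[:,e].max()+2,2)))
E
```

```text
housing ((466.65283203125, -415.34130859375), (132.45263671875, 162.09751892089844), 66.62337493896484) [[ 365.98   -443.9736]
 [ 514.772  -508.2896]
 [ 567.3257 -386.709 ]
 [ 418.5337 -322.3931]]
block ((484.9913635253906, -420.5048522949219), (76.1278305053711, 60.139137268066406), 53.26240158081055) [[ 438.1261 -433.0225]
 [ 486.3206 -468.9948]
 [ 531.8566 -407.9872]
 [ 483.6621 -372.0149]]
x 572.0 [  7   7  14  14   7  14  14   7  13  13   7  14  15  18  16  27  36  32  43  26  30  21  27  34  31  35  26  30  31  38  30  24  19  17  17  10  12
  16  15  15 170 180 183 175  46]
y -258.0 [ 14   8  14  14  14   7  14  15   8  16  16  16  12  25  32  37  22  39  27  15  20  26  20  20  27  29  27  18  25  15  19  25  40  28  20  16  16
  13  10  21  17  21  20  25  27  11  13  16  14  13  13  15  11 123 135 122 126  54]
[[ 511.4392 -266.3537]
 [ 671.8344 -135.643 ]]
[[ 576.3726 -257.3503]
 [ 652.6981 -171.8801]
 [ 660.5062 -145.799 ]]
(array([  3,   2,   7,   2,   2,   3,   1,   1,   0,   1,   2,   3,   4,   2,   4,   4,   2,   5,   5,   4,   2,   3,   3,   3,   2,   4,   4,   5,
   
[... 409 characters left out ...]
   4,   3,   3,   6,   2,   3,   2,   6,   6,   6,   2,   6,   4,   2,   4,   2,   4,   2,   4,   3,   2,   2,
         5,   3,   4,   3,   3,   4,   6,   4,   3,   3,   1,   3,   2,   4,   6,   2,   5,   3,   2,   2,   2,   1,   3,   3,   4, 111,   3,   6,
         6]), array([-258., -256., -254., -252., -250., -248., -246., -244., -242., -240., -238., -236., -234., -232., -230., -228., -226., -224., -222., -220.,
       -218., -216., -214., -212., -210., -208., -206., -204., -202., -200., -198., -196., -194., -192., -190., -188., -186., -184., -182., -180.,
       -178., -176., -174., -172., -170., -168., -166., -164., -162., -160., -158., -156., -154., -152., -150., -148., -146., -144.]))
```

Call:
apply_moves([
  {"linear":[0.07,-0.5,0.5],"twist":[0,0,0.14]},
  {"linear":[0.1,-0.54,0.8],"twist":[0,0,0]},
  {"linear":[0,0,0.9],"twist":[0,0,0]},
  {"linear":[0,0,0.9],"twist":[0,0,0]},
  {"linear":[0,0,0.9],"twist":[0,0,0]},
  {"linear":[0,0,0.9],"twist":[0,0,0]},
  {"linear":[0,0,0.9],"twist":[0,0,0]},
  {"linear":[0,0,0.8],"twist":[0,0,0]},
  {"linear":[0,0,0.5],"twist":[0,0,0]},
  {"linear":[0,0,0.3],"twist":[0,0,0]},
  {"linear":[0,0,0],"twist":[0,0,0]},
  {"linear":[0,0,0],"twist":[0,0,0]},
])

```text
time: 3.93
ee_pos: [0.4255, -0.3999, 0.0638]
ee_rot: [3.141, -0.0, -0.41]
ft_force: [0.2, -0.2, 0.6]
grip_width: 0.0344
finger_force: 0.0
```

```bash
cat >> h.py <<'E'
A=-0.405; EX=np.array([np.cos(A),np.sin(A)]); EY=np.array([-np.sin(A),np.cos(A)])
CORNER=np.array([541.9,-393.9])   # world mm of inner stop corner
def wf(p): d=np.array(p)[:2]*1000-CORNER; return np.array([40+d@EX,50+d@EY])   # warmer frame, mm
def tcp():
    s=robot.get_state(); print("t",s["time"],"pos",s["ee_pos"],"rot",s["ee_rot"],"wf",wf(s["ee_pos"]),"F",s["ft_force"],"w",s["grip_width"]); return s
E
python3 - <<'E'
from h import *
np.set_printoptions(precision=4,suppress=True,linewidth=150)
tcp();c=snap("wrist","w1.npz");save("w1.png",c["frame"])
E
```

```text
t 3.9333 pos [ 0.4255 -0.3999  0.0638] rot [ 3.1414 -0.0004 -0.4096] wf [-64.6023  -1.3761] F [ 0.2131 -0.2319  0.6335] w 0.03437840462374654
```

View pics/w1.png

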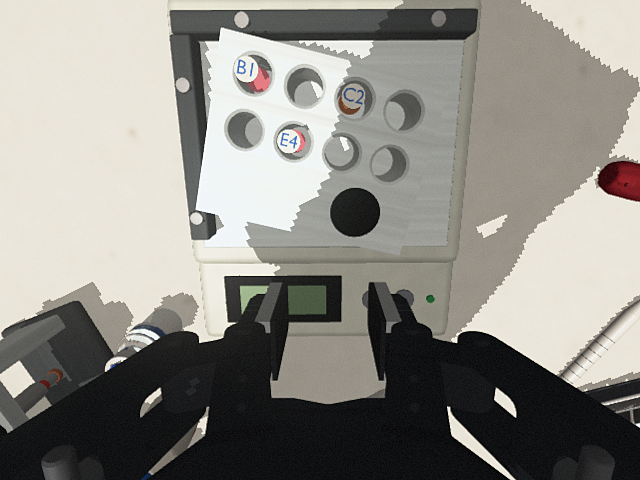

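Call:
apply_moves([
  {"linear":[0,0,0.25],"twist":[0,0,0]},
  {"linear":[0.15,0,0],"twist":[0,0,0]},
  {"linear":[0.1,0,0],"twist":[0,0,0]},
  {"linear":[0.06,0,0],"twist":[0,0,0]},
  {"linear":[0.06,0,0],"twist":[0,0,0]},
  {"linear":[0.06,0,0],"twist":[0,0,0]},
  {"linear":[0.06,0,0],"twist":[0,0,0]},
  {"linear":[0.06,0,0],"twist":[0,0,0]},
  {"linear":[0.06,0,0],"twist":[0,0,0]},
  {"linear":[0.06,0,0],"twist":[0,0,0]},
  {"linear":[0.05,0,0],"twist":[0,0,0]},
  {"linear":[0,0,0],"twist":[0,0,0]},
])

```text
time: 4.98
ee_pos: [0.4523, -0.4111, 0.0534]
ee_rot: [3.142, -0.001, -0.409]
ft_force: [0.7, 0.3, 0.6]
grip_width: 0.0344
finger_force: 0.0
```

```bash
cat >> h.py <<'E'
def report(f):
    c=snap("wrist",f);s=tcp()
    R=np.zeros((480,640),bool);R[:250,120:520]=1
    r,b=blockrect(c,R); w=np.array([wf(p/1000) for p in b])
    print("rect size",r[1],"centre wf",wf(np.array(r[0])/1000)); print("corners wf",w.round(1).tolist())
    e=b[1]-b[0]; print("yaw rel deg",(np.degrees(np.arctan2(e[1],e[0])-A)+45)%90-45)
    return c
E
python3 - <<'E'
from h import *
np.set_printoptions(precision=4,suppress=True,linewidth=150)
R=np.zeros((480,640),bool);R[:250,120:520]=1
r,b=blockrect(load("w1.npz"),R);print(r)
report("w2.npz")
E
```

```text
((485.148193359375, -420.79736328125), (76.87397766113281, 60.657867431640625), 53.41520309448242)
t 5.0333 pos [ 0.4522 -0.411   0.0534] rot [ 3.1416 -0.0005 -0.4092] wf [-35.6821  -1.0429] F [ 0.7311 -0.4845 -0.2613] w 0.03419756553850991
rect size (76.73863220214844, 44.782081604003906) centre wf [14.9326  4.9986]
corners wf [[-10.1, -31.7], [34.6, -34.8], [39.9, 41.7], [-4.7, 44.8]]
yaw rel deg -4.004261
```

Call:
apply_moves([
  {"linear":[0.05,0,0],"twist":[0,0,0]},
  {"linear":[0.04,0,0],"twist":[0,0,0]},
  {"linear":[0.03,0,0],"twist":[0,0,0]},
  {"linear":[0,0,0],"twist":[0,0,0]},
])

```text
time: 5.37
ee_pos: [0.4565, -0.4129, 0.0533]
ee_rot: [-3.142, -0.0, -0.409]
ft_force: [0.5, -0.1, -0.6]
grip_width: 0.0341
finger_force: 0.0
```

```bash
python3 - <<'E'
from h import *
np.set_printoptions(precision=4,suppress=True,linewidth=150)
report("w3.npz")
E
```

```text
t 5.4167 pos [ 0.4565 -0.4129  0.0533] rot [-3.1415 -0.0004 -0.4093] wf [-31.0112  -1.0731] F [-0.0406  0.4799 -1.028 ] w 0.03420204173619836
rect size (76.7488784790039, 40.9693717956543) centre wf [19.4296  6.8915]
corners wf [[-1.7, -31.1], [39.2, -31.8], [40.6, 44.9], [-0.4, 45.6]]
yaw rel deg -0.99842834
```

Call:
apply_moves([
  {"linear":[0.03,0,0],"twist":[0,0,0]},
  {"linear":[0.03,0,0],"twist":[0,0,0]},
  {"linear":[0,0,0],"twist":[0,0,0]},
])

```text
time: 5.67
ee_pos: [0.4574, -0.4133, 0.0531]
ee_rot: [-3.141, 0.003, -0.409]
ft_force: [-5.4, 2.7, 3.0]
grip_width: 0.0341
finger_force: 2.8
```

```bash
python3 - <<'E'
from h import *
np.set_printoptions(precision=4,suppress=True,linewidth=150)
report("w3.npz")
E
```

```text
t 5.7167 pos [ 0.4574 -0.4133  0.0532] rot [-3.1413  0.003  -0.4088] wf [-29.9726  -1.1343] F [-5.2946  0.7393  2.8016] w 0.03441331627488821
rect size (76.78138732910156, 39.970401763916016) centre wf [20.5563  7.1223]
corners wf [[0.6, -31.3], [40.5, -31.3], [40.6, 45.5], [0.6, 45.5]]
yaw rel deg -0.030067444
```

Call:
apply_moves([
  {"linear":[-0.4,0,0],"twist":[0,0,0]},
  {"linear":[0,0.2,-0.6],"twist":[0,0,0]},
  {"linear":[0,0.6,-0.6],"twist":[0,0,0]},
  {"linear":[0.3,0.6,0],"twist":[0,0,0]},
  {"linear":[0.6,0.1,0],"twist":[0,0,0]},
  {"linear":[0.45,0,0],"twist":[0,0,0]},
  {"linear":[0,0,0],"twist":[0,0,0]},
  {"linear":[0,0,0.5],"twist":[0,0,0]},
  {"linear":[0,0,0.6],"twist":[0,0,0]},
  {"linear":[0,0,0],"twist":[0,0,0]},
], grip=0)

```text
time: 6.55
ee_pos: [0.4672, -0.4804, 0.0519]
ee_rot: [-3.136, 0.008, -0.409]
ft_force: [-1.2, 1.9, -1.5]
grip_width: 0.0001
finger_force: 0.0
```

```bash
python3 - <<'E'
from h import *
np.set_printoptions(precision=4,suppress=True,linewidth=150)
c=report("w4.npz");save("w4.png",c["frame"])
E
```

```text
t 6.6 pos [ 0.4678 -0.4812  0.054 ] rot [-3.1376  0.0061 -0.409 ] wf [  6.2541 -59.4637] F [-0.2769 -0.1372 -0.3842] w -0.0005953442440242368
rect size (46.55638122558594, 6.248440265655518) centre wf [39.109  -8.1014]
corners wf [[34.8, -31.2], [41.0, -31.5], [43.5, 15.0], [37.2, 15.3]]
yaw rel deg -3.0494003
```

View pics/w4.png

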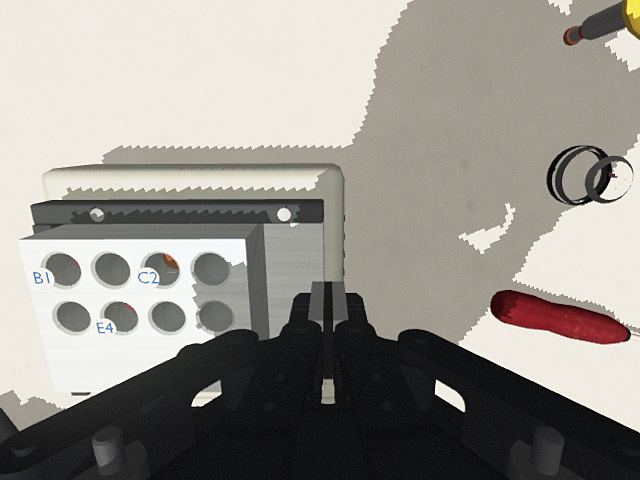

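Call:
apply_moves([
  {"linear":[0.04,-0.15,0],"twist":[0,0,0]},
  {"linear":[0,-0.07,0],"twist":[0,0,0]},
  {"linear":[0,-0.07,0],"twist":[0,0,0]},
  {"linear":[0,-0.07,0],"twist":[0,0,0]},
  {"linear":[0,0,0],"twist":[0,0,0]},
])

```text
time: 7.02
ee_pos: [0.4774, -0.4711, 0.0584]
ee_rot: [3.141, -0.001, -0.409]
ft_force: [0.1, 0.3, 0.9]
grip_width: 0.0
finger_force: 0.0
```

```bash
python3 - <<'E'
from h import *
np.set_printoptions(precision=4,suppress=True,linewidth=150)
tcp()
E
```

```text
t 7.0167 pos [ 0.4774 -0.4711  0.0584] rot [ 3.141  -0.0012 -0.4085] wf [ 11.0868 -46.3458] F [0.1005 0.329  0.8734] w 3.401329920149919e-05
```

Call:
apply_moves([
  {"linear":[0,-0.05,0],"twist":[0,0,0]},
  {"linear":[0,-0.05,0],"twist":[0,0,0]},
  {"linear":[0,-0.04,0],"twist":[0,0,0]},
  {"linear":[0,0,0],"twist":[0,0,0]},
])

```text
time: 7.35
ee_pos: [0.479, -0.4662, 0.0575]
ee_rot: [3.141, -0.0, -0.409]
ft_force: [0.3, -0.3, 0.4]
grip_width: -0.0003
finger_force: 0.3
```

Call:
apply_moves([
  {"linear":[0,-0.03,0],"twist":[0,0,0]},
  {"linear":[0,-0.03,0],"twist":[0,0,0]},
  {"linear":[0,0,0],"twist":[0,0,0]},
])

```text
time: 7.6
ee_pos: [0.4796, -0.4651, 0.0576]
ee_rot: [3.14, -0.001, -0.409]
ft_force: [-1.5, -3.9, -0.1]
grip_width: -0.0002
finger_force: 2.5
```

Call:
apply_moves([
  {"linear":[0,0.3,0],"twist":[0,0,0]},
  {"linear":[0,0.5,-0.5],"twist":[0,0,0]},
  {"linear":[-0.3,0,-0.9],"twist":[0,0,0]},
  {"linear":[-0.9,-0.5,-0.6],"twist":[0,0,0]},
  {"linear":[-0.9,-0.7,0],"twist":[0,0,0]},
  {"linear":[-0.5,-0.7,0],"twist":[0,0,0]},
  {"linear":[0,0,0],"twist":[0,0,0]},
  {"linear":[0,0,0],"twist":[0,0,0]},
])

```text
time: 8.27
ee_pos: [0.4062, -0.3878, 0.1334]
ee_rot: [-3.14, 0.002, -0.408]
ft_force: [1.6, -0.6, 0.8]
grip_width: 0.0001
finger_force: 0.0
```

```bash
python3 - <<'E'
from h import *
np.set_printoptions(precision=4,suppress=True,linewidth=150)
c=report("w5.npz");
ctr=np.r_[(CORNER+EX*-35+EY*-45)/1000,.06]; u,v=pix(c,ctr).astype(int);print(u,v)
a,b=max(0,v-75),max(0,u-100)
im=c["frame"][a:a+150,b:b+200];save("c5.png",cv2.resize(im,(800,600),interpolation=cv2.INTER_CUBIC))
E
```

```text
t 8.3167 pos [ 0.4069 -0.3896  0.1342] rot [-3.1411  0.0001 -0.409 ] wf [-85.7839   0.717 ] F [1.0813 0.0327 0.7715] w -0.00024953268426047614
rect size (76.40603637695312, 60.5731086730957) centre wf [10.7305 12.548 ]
corners wf [[-19.6, -25.6], [40.9, -25.7], [41.1, 50.7], [-19.5, 50.8]]
yaw rel deg -0.13989258
323 92
```

View pics/c5.png

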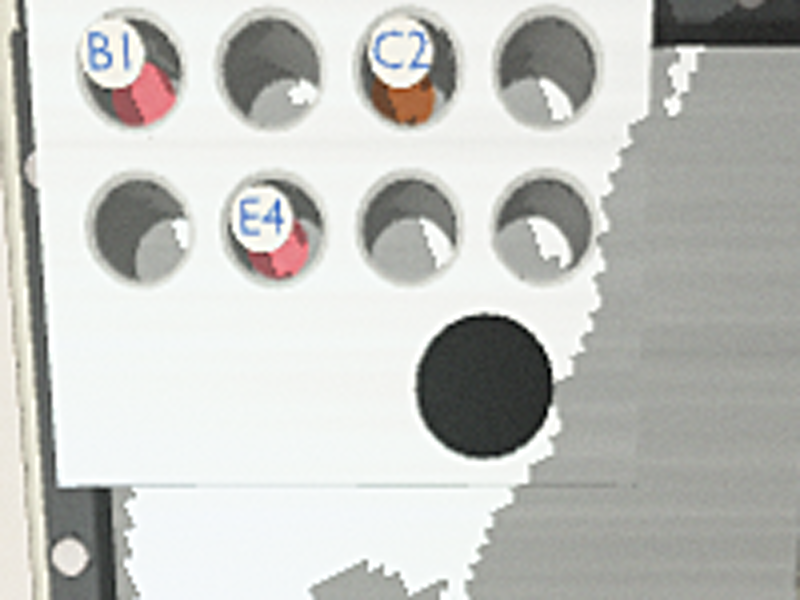

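Crop: the block is against both stops and looks square, with the spot at crop (485,385). I'll give it a gentle confirming push from the front.

Call:
apply_moves([
  {"linear":[0.3,-0.28,0.8],"twist":[0,0,0]},
  {"linear":[0.3,0,0.8],"twist":[0,0,0]},
  {"linear":[0.3,0,0.4],"twist":[0,0,0]},
  {"linear":[0.2,0,0],"twist":[0,0,0]},
  {"linear":[0.1,0,0],"twist":[0,0,0]},
  {"linear":[0.05,0,0],"twist":[0,0,0]},
  {"linear":[0.05,0,0],"twist":[0,0,0]},
  {"linear":[0.04,0,0],"twist":[0,0,0]},
  {"linear":[0,0,0],"twist":[0,0,0]},
], grip=0.4)

```text
time: 9.07
ee_pos: [0.4611, -0.4017, 0.0557]
ee_rot: [3.14, -0.002, -0.409]
ft_force: [-0.5, 0.2, 0.3]
grip_width: 0.034
finger_force: 0.0
```

```bash
python3 - <<'E'
from h import *
np.set_printoptions(precision=4,suppress=True,linewidth=150)
tcp()
E
```

```text
t 9.0667 pos [ 0.4611 -0.4017  0.0557] rot [ 3.1405 -0.002  -0.4094] wf [-31.1383  10.9628] F [-0.4738  0.2117  0.2614] w 0.03399432880715253
```

Call:
apply_moves([
  {"linear":[0.03,0,0],"twist":[0,0,0]},
  {"linear":[0.03,0,0],"twist":[0,0,0]},
  {"linear":[0,0,0],"twist":[0,0,0]},
])

```text
time: 9.32
ee_pos: [0.4625, -0.4017, 0.0544]
ee_rot: [-3.142, 0.001, -0.409]
ft_force: [-1.5, 1.6, 1.3]
grip_width: 0.0343
finger_force: 0.9
```

```bash
python3 - <<'E'
from h import *
np.set_printoptions(precision=4,suppress=True,linewidth=150)
tcp()
E
```

```text
t 9.3167 pos [ 0.4625 -0.4017  0.0544] rot [-3.1416  0.0009 -0.4091] wf [-29.9455  11.5612] F [-1.5315  1.5659  1.3325] w 0.0343348296900168
```

Call:
apply_moves([
  {"linear":[0.03,0,0],"twist":[0,0,0]},
  {"linear":[0,0,0],"twist":[0,0,0]},
])

```text
time: 9.48
ee_pos: [0.4625, -0.4015, 0.0539]
ee_rot: [-3.141, 0.004, -0.409]
ft_force: [-5.0, 3.4, 3.2]
grip_width: 0.034
finger_force: 3.2
```

Call:
apply_moves([
  {"linear":[-0.5,0,0],"twist":[0,0,0]},
  {"linear":[0,0,-0.8],"twist":[0,0,-0.94]},
  {"linear":[0,0,-0.8],"twist":[0,0,-0.94]},
  {"linear":[0,0,-0.8],"twist":[0,0,-0.94]},
  {"linear":[0,0,-0.8],"twist":[0,0,-0.94]},
  {"linear":[0,0,-0.8],"twist":[0,0,-0.94]},
  {"linear":[-0.35,-0.72,0],"twist":[0,0,0]},
  {"linear":[-0.35,-0.72,0],"twist":[0,0,0]},
  {"linear":[-0.35,-0.72,0],"twist":[0,0,0]},
  {"linear":[-0.35,-0.72,0],"twist":[0,0,0]},
  {"linear":[-0.35,-0.72,0],"twist":[0,0,0]},
  {"linear":[-0.35,-0.72,0],"twist":[0,0,0]},
  {"linear":[0,0,0],"twist":[0,0,0]},
  {"linear":[0,0,0],"twist":[0,0,0]},
], grip=1)

```text
time: 10.65
ee_pos: [0.3613, -0.2208, 0.2144]
ee_rot: [3.141, -0.001, 0.002]
ft_force: [-0.9, -0.1, -0.5]
grip_width: 0.0853
finger_force: 0.0
```

```bash
python3 - <<'E'
from h import *
np.set_printoptions(precision=4,suppress=True,linewidth=150)
s=tcp();c=snap("wrist","w6.npz");save("w6.png",c["frame"])
R=np.zeros((480,640),bool);R[60:300,200:420]=1
r,b=blockrect(c,np.ones((480,640),bool));print("block",r, wf(np.array(r[0])/1000))
P=cloud(c)
u,v=pix(c,[.42,-.226,.12]);print(u,v)
near=(abs(P[...,0]-.42)<.035)&(abs(P[...,1]+.226)<.03)
for lo,hi in((.127,.14),(.115,.127),(.09,.115),(.0675,.075),(.06,.0675)):
    q=P[near&(P[...,2]>lo)&(P[...,2]<=hi)]
    if len(q)>5: print(lo,len(q),np.median(q,0),q.min(0),q.max(0),cv2.minEnclosingCircle((q[:,:2]*1000).astype(np.float32)))
E
```

```text
t 10.65 pos [ 0.3613 -0.2208  0.2144] rot [ 3.1406 -0.0011  0.002 ] wf [-194.1859  137.9442] F [-0.9097 -0.1141 -0.4923] w 0.08532431953942472
block ((497.7344970703125, -415.4292297363281), (77.15491485595703, 56.958885192871094), 67.38375854492188) [ 7.8903 12.8104]
337.0157781251026 153.58306698927635
0.127 869 [ 0.4266 -0.219   0.1344] [ 0.4158 -0.2287  0.1285] [ 0.4359 -0.2098  0.1379] ((425.9195251464844, -219.1428985595703), 10.503890037536621)
0.0675 1122 [ 0.4374 -0.2194  0.0682] [ 0.4064 -0.2377  0.0675] [ 0.455  -0.2013  0.0732] ((430.6547546386719, -220.21490478515625), 29.285114288330078)
0.06 1005 [ 0.4405 -0.2202  0.067 ] [ 0.4063 -0.2377  0.0644] [ 0.455  -0.2012  0.0675] ((431.00909423828125, -219.80145263671875), 29.90337562561035)
```

View pics/w6.png

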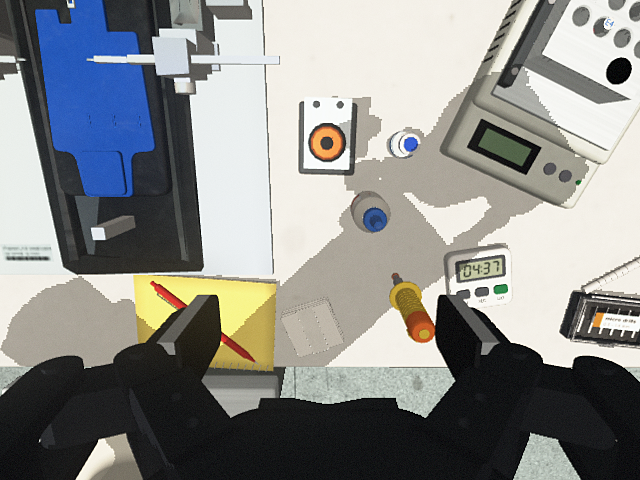

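The wrist view shows the black orange-topped pen upright in the stand at (326,143). The bottle is at (372,212), the vial at (405,143) and the yellow look-alike at (412,310). Next I'll check the clearance to the frame.

```bash
python3 - <<'E'
from h import *
np.set_printoptions(precision=3,suppress=True,linewidth=150)
for f in("w6.npz","top0.npz","scene0.npz"):
    P=cloud(load(f)); m=(P[...,2]>.07)&(P[...,0]>.40)&(P[...,0]<.75)&(P[...,1]>-.36)&(P[...,1]<-.1)&(load(f)["range_z"]>0)
    q=P[m]; q=q[~((abs(q[:,0]-.426)<.03)&(abs(q[:,1]+.219)<.03))]
    print(f,len(q))
    for lo in np.arange(.07,.42,.04):
        k=q[(q[:,2]>=lo)&(q[:,2]<lo+.04)]
        if len(k)>5: print(round(lo,2),len(k),"x",k[:,0].min(),"ymin",k[:,1].min(),"nearest xs",np.sort(k[:,0])[5],"at y",k[k[:,0].argmin(),1])
E
```

```text
w6.npz 2257
0.07 2257 x 0.4561492574218263 ymin -0.22920178785634202 nearest xs 0.4726476630161383 at y -0.22920178785634202
top0.npz 7118
0.07 817 x 0.45711320565512914 ymin -0.3599586371807407 nearest xs 0.4730548424787594 at y -0.20604583160191553
0.11 871 x 0.5185577271979513 ymin -0.3588434375117121 nearest xs 0.5211457430529216 at y -0.15037118525624843
0.15 314 x 0.538794707036352 ymin -0.22288310408774087 nearest xs 0.5396646467335235 at y -0.17559724805750554
0.19 513 x 0.5306379873930667 ymin -0.32226326713873255 nearest xs 0.5308897950827061 at y -0.1724853298550017
0.23 1898 x 0.5311057809256551 ymin -0.3220892577276995 nearest xs 0.5321682983711408 at y -0.1832891036004106
0.27 691 x 0.5369368467062066 ymin -0.2516924363916567 nearest xs 0.5375062661312924 at y -0.1872075614588454
0.31 486 x 0.5832059670640788 ymin -0.24876163053693087 nearest xs 0.5837755228628496 at y -0.16584512408848578
0.35 476 x 0.6514638845328729 ymin -0.23972298561997277 nearest xs 0.6524188421167623 at y -0.10059624066089085
0.39 1052 x 0.6529810982240318 ymin -0.21256798593844506 nearest xs 0.6
[... 361 characters left out ...]
395328 at y -0.18303955983465292
0.19 528 x 0.5307311084822658 ymin -0.23060314669310888 nearest xs 0.5311980000687355 at y -0.17930360652563448
0.23 1146 x 0.5304639749494884 ymin -0.25569778750286637 nearest xs 0.5330413314719036 at y -0.17694767837147007
0.27 281 x 0.5387015555190615 ymin -0.2531617775283387 nearest xs 0.5398378275590716 at y -0.1777735575301742
0.31 371 x 0.585613840811188 ymin -0.2510826871225308 nearest xs 0.5871381601843508 at y -0.17562245241445873
0.35 443 x 0.6526813664573374 ymin -0.24233361402882064 nearest xs 0.6543447332225042 at y -0.10592089060593135
0.39 608 x 0.653629024550854 ymin -0.20829590358956462 nearest xs 0.6557489103275322 at y -0.10665360365273535
```

Call:
apply_moves([
  {"linear":[0,0,0],"twist":[0,0,1]},
  {"linear":[0,0,0],"twist":[0,0,1]},
  {"linear":[0,0,0],"twist":[0,0,1]},
  {"linear":[0,0,0],"twist":[0,0,1]},
  {"linear":[0,0,0],"twist":[0,0,1]},
  {"linear":[0,0,0],"twist":[0,0,1]},
  {"linear":[0.46,-0.28,0],"twist":[0,0,0]},
  {"linear":[0.46,-0.28,0],"twist":[0,0,0]},
  {"linear":[0.46,-0.28,0],"twist":[0,0,0]},
  {"linear":[0,0,0],"twist":[0,0,0]},
  {"linear":[0,0,0],"twist":[0,0,0]},
], grip=0.55)

```text
time: 11.62
ee_pos: [0.427, -0.221, 0.2141]
ee_rot: [3.141, 0.0, -0.522]
ft_force: [-0.0, 0.2, 0.3]
grip_width: 0.0468
finger_force: 0.0
```

```bash
cat >> h.py <<'E'
def delta(p):
    """tool-frame shift, in move units, to world point p"""
    from scipy.spatial.transform import Rotation as Ro
    s=tcp(); d=Ro.from_euler("xyz",s["ee_rot"]).as_matrix().T@(np.array(p)-s["ee_pos"]); print("units",d/.04); return s
E
python3 - <<'E'
from h import *
np.set_printoptions(precision=4,suppress=True,linewidth=150)
delta([.4259,-.2192,.0853])
c=snap("wrist","w7.npz");P=cloud(c);near=(abs(P[...,0]-.426)<.03)&(abs(P[...,1]+.219)<.03)
q=P[near&(P[...,2]>.127)&(P[...,2]<.145)];print(len(q),cv2.minEnclosingCircle((q[:,:2]*1000).astype(np.float32)) if len(q) else "")
E
```

```text
t 11.6167 pos [ 0.427  -0.221   0.2141] rot [ 3.1415  0.0003 -0.5222] wf [-133.7343  163.601 ] F [-0.0242  0.1637  0.265 ] w 0.046764122211696305
units [-0.0453 -0.0267  3.2204]
727 ((426.4635925292969, -218.48358154296875), 10.679823875427246)
```

Call:
apply_moves([
  {"linear":[-0.05,-0.04,0.3],"twist":[0,0,0]},
  {"linear":[0,0,0.5],"twist":[0,0,0]},
  {"linear":[0,0,0.5],"twist":[0,0,0]},
  {"linear":[0,0,0.5],"twist":[0,0,0]},
  {"linear":[0,0,0.5],"twist":[0,0,0]},
  {"linear":[0,0,0.5],"twist":[0,0,0]},
  {"linear":[0,0,0.3],"twist":[0,0,0]},
  {"linear":[0,0,0.12],"twist":[0,0,0]},
  {"linear":[0,0,0],"twist":[0,0,0]},
  {"linear":[0,0,0],"twist":[0,0,0]},
])

```text
time: 12.5
ee_pos: [0.4249, -0.2179, 0.0857]
ee_rot: [3.142, -0.0, -0.523]
ft_force: [-0.2, -0.5, 0.2]
grip_width: 0.0471
finger_force: 0.0
```

Call:
apply_moves([
  {"linear":[0,0,0],"twist":[0,0,0]},
  {"linear":[0,0,0],"twist":[0,0,0]},
  {"linear":[0,0,0],"twist":[0,0,0]},
  {"linear":[0,0,0],"twist":[0,0,0]},
  {"linear":[0,0,0],"twist":[0,0,0]},
  {"linear":[0,0,0],"twist":[0,0,0]},
], grip=0, force=50)

```text
time: 13.0
ee_pos: [0.4257, -0.2183, 0.0866]
ee_rot: [3.141, -0.002, -0.523]
ft_force: [-1.8, -0.2, 5.8]
grip_width: 0.0187
finger_force: 48.8
```

Call:
apply_moves([
  {"linear":[0,0,-0.1],"twist":[0,0,0]},
  {"linear":[0,0,-0.2],"twist":[0,0,0]},
  {"linear":[0,0,-0.3],"twist":[0,0,0]},
  {"linear":[0,0,-0.4],"twist":[0,0,0]},
  {"linear":[0,0,-0.4],"twist":[0,0,0]},
  {"linear":[0,0,-0.4],"twist":[0,0,0]},
  {"linear":[0,0,-0.4],"twist":[0,0,0]},
  {"linear":[0,0,-0.4],"twist":[0,0,0]},
  {"linear":[0,0,-0.2],"twist":[0,0,0]},
  {"linear":[0,0,0],"twist":[0,0,0]},
  {"linear":[0,0,0],"twist":[0,0,0]},
])

```text
time: 13.92
ee_pos: [0.4251, -0.2176, 0.1974]
ee_rot: [-3.142, -0.0, -0.523]
ft_force: [-0.2, -0.3, -1.7]
grip_width: 0.0191
finger_force: 48.8
```

```bash
python3 - <<'E'
from h import *
np.set_printoptions(precision=4,suppress=True,linewidth=150)
s=tcp();x,y,z=s["ee_pos"]
c=snap("scene","s8.npz")
for t in("tip","probe"):
    for r in robot.find_in(c,t)[:3]: print(t,round(r["conf"],2),np.round(r["pixel"]),proj(c,*r["pixel"]))
zo=z+.0187-.038
u,v=pix(c,[x,y,zo]);print(u,v, "pred tip",pix(c,[x,y,zo-.05]))
u,v=int(u),int(v);im=c["frame"][v-50:v+40,u-60:u+60];save("s8.png",cv2.resize(im,(800,600),interpolation=cv2.INTER_CUBIC))
E
```

```text
t 13.9167 pos [ 0.4251 -0.2176  0.1974] rot [-3.1416 -0.0002 -0.5227] wf [-136.8462  166.0066] F [-0.1696 -0.3262 -1.6557] w 0.019146159963110306
tip 0.33 [216. 199.] [ 0.4189 -0.2278  0.1801]
probe 0.9 [213. 304.] [ 0.2837 -0.3017  0.0843]
probe 0.89 [454. 282.] [ 0.5183 -0.6393  0.0775]
probe 0.76 [217. 198.] [ 0.4203 -0.2284  0.1811]
213.71040017356367 196.3980515554524 pred tip [217.5038 217.5773]
```

View pics/s8.png

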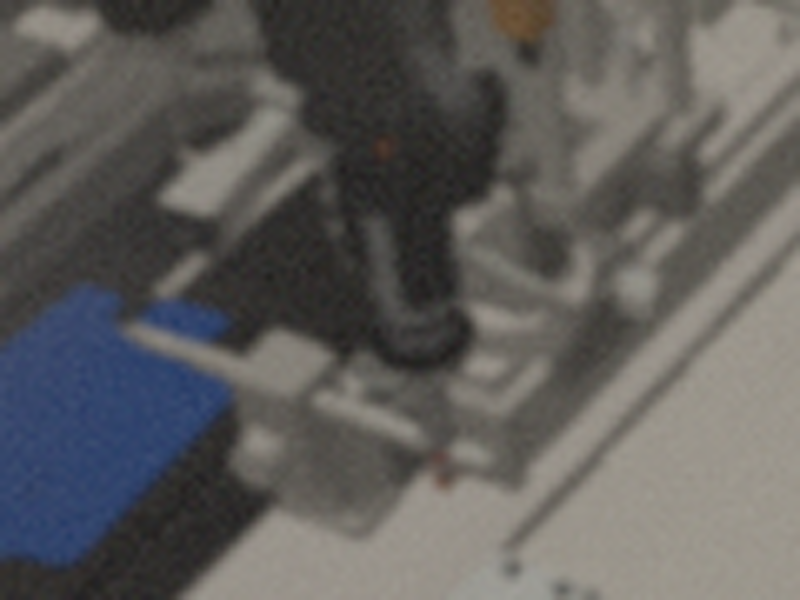

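The pen is held and upright. Its red band and tip are at crop (442,470), which matches the prediction.

Call:
apply_moves([
  {"linear":[0.1,0.3,0],"twist":[0,0,0]},
  {"linear":[0.25,0.6,0],"twist":[0,0,0]},
  {"linear":[0.25,0.6,0],"twist":[0,0,0]},
  {"linear":[0.25,0.6,0],"twist":[0,0,0]},
  {"linear":[0.25,0.6,0],"twist":[0,0,0]},
  {"linear":[0.25,0.6,0],"twist":[0,0,0]},
  {"linear":[0.25,0.6,0],"twist":[0,0,0]},
  {"linear":[0.1,0.3,0],"twist":[0,0,0]},
  {"linear":[0,0,0],"twist":[0,0,0]},
  {"linear":[0,0,0],"twist":[0,0,0]},
])

```text
time: 14.9
ee_pos: [0.3996, -0.3972, 0.1967]
ee_rot: [-3.14, 0.001, -0.524]
ft_force: [0.7, -0.5, -1.0]
grip_width: 0.0192
finger_force: 48.9
```

```bash
cat >> h.py <<'E'
def spot(c,z=.079):
    g=cv2.cvtColor(c["frame"],cv2.COLOR_RGB2GRAY); P=cloud(c); w=(P[...,:2]*1000-CORNER); x=40+w@EX; y=50+w@EY
    m=(g<75)&(abs(x+7.5)<16)&(abs(y+5.5)<16)&(P[...,2]>.072)&(P[...,2]<.086)
    n,l,s,ce=cv2.connectedComponentsWithStats(m.astype(np.uint8))
    if n<2: return None
    k=1+np.argmax(s[1:,4]); return s[k,4],ce[k],proj(c,*ce[k],z=z),P[l==k].min(0),P[l==k].max(0)
E
python3 - <<'E'
from h import *
np.set_printoptions(precision=4,suppress=True,linewidth=150)
for f in ("w5.npz","w6.npz"): print(f,spot(load(f)))
c=snap("wrist","w9.npz");print(spot(c))
R=np.zeros((480,640),bool);R[:300,100:540]=1
r,b=blockrect(c,R);print(r,[wf(p/1000).round(1).tolist() for p in b])
c=snap("top","t9.npz");print("top",spot(c)); c=snap("scene","s9.npz");print("scene",spot(c))
delta([.4766,-.4262,.1974])
E
```

```text
w5.npz (np.int32(930), array([343.9172, 113.0011]), array([ 0.4766, -0.4267,  0.079 ]), array([ 0.4678, -0.435 ,  0.0784]), array([ 0.4851, -0.4179,  0.0828]))
w6.npz (np.int32(506), array([618.4822,  70.498 ]), array([ 0.4768, -0.4274,  0.079 ]), array([ 0.4681, -0.4353,  0.0782]), array([ 0.4849, -0.4175,  0.0823]))
(np.int32(510), array([309.7588, 117.6431]), array([ 0.4766, -0.4266,  0.079 ]), array([ 0.468 , -0.4348,  0.0789]), array([ 0.4849, -0.4181,  0.0826]))
((500.1417541503906, -416.55859375), (76.43894958496094, 60.23672866821289), 66.80663299560547) [[-19.6, -25.5], [40.7, -25.5], [40.7, 50.9], [-19.6, 50.9]]
top None
scene (np.int32(30), array([334.3333, 256.2667]), array([ 0.478 , -0.4282,  0.079 ]), array([ 0.4697, -0.4344,  0.0754]), array([ 0.4847, -0.4222,  0.0829]))
t 15.05 pos [ 0.4003 -0.396   0.1972] rot [-3.1409  0.0007 -0.5217] wf [-89.3056  -7.7596] F [-0.2686  0.4527 -0.0404] w 0.01884757458105651
units [ 2.0296 -0.2969 -0.0061]
```

Call:
apply_moves([
  {"linear":[0.3,-0.05,0],"twist":[0,0,0]},
  {"linear":[0.5,-0.07,0],"twist":[0,0,0]},
  {"linear":[0.5,-0.07,0],"twist":[0,0,0]},
  {"linear":[0.5,-0.07,0],"twist":[0,0,0]},
  {"linear":[0.23,-0.03,0],"twist":[0,0,0]},
  {"linear":[0,0,0],"twist":[0,0,0]},
  {"linear":[0,0,0.4],"twist":[0,0,0]},
  {"linear":[0,0,0.3],"twist":[0,0,0]},
  {"linear":[0,0,0.2],"twist":[0,0,0]},
  {"linear":[0,0,0],"twist":[0,0,0]},
  {"linear":[0,0,0],"twist":[0,0,0]},
  {"linear":[0,0,0],"twist":[0,0,0]},
])

```text
time: 16.05
ee_pos: [0.4763, -0.4278, 0.1621]
ee_rot: [3.141, -0.001, -0.523]
ft_force: [-0.0, -0.4, -0.6]
grip_width: 0.0188
finger_force: 48.9
```

```bash
python3 - <<'E'
from h import *
np.set_printoptions(precision=4,suppress=True,linewidth=150)
s=delta([.4766,-.4266,.1496]);x,y,z=s["ee_pos"]
c=snap("scene","s10.npz")
for t in("tip","spot"):
    for r in robot.find_in(c,t)[:2]: print(t,round(r["conf"],2),np.round(r["pixel"]),proj(c,*r["pixel"]))
print("tip pred",pix(c,[x,y,z-.0706]),"spot",pix(c,[.4766,-.4266,.079]))
u,v=pix(c,[x,y,.085]).astype(int);print(u,v);a=c["frame"][v-45:v+30,u-50:u+50]
save("s10.png",cv2.resize(a,(800,600),interpolation=cv2.INTER_CUBIC))
E
```

```text
t 16.05 pos [ 0.4763 -0.4278  0.1621] rot [ 3.1413 -0.0007 -0.5228] wf [-6.952  -7.0201] F [-0.0244 -0.4131 -0.634 ] w 0.018826399281762093
units [-0.0083 -0.0302  0.3125]
tip 0.21 [332. 258.] [ 0.4743 -0.4263  0.0783]
spot 0.83 [334. 252.] [ 0.4849 -0.4241  0.0818]
tip pred [333.7999 251.9562] spot [333.2158 256.4585]
333 254
```

View pics/s10.png

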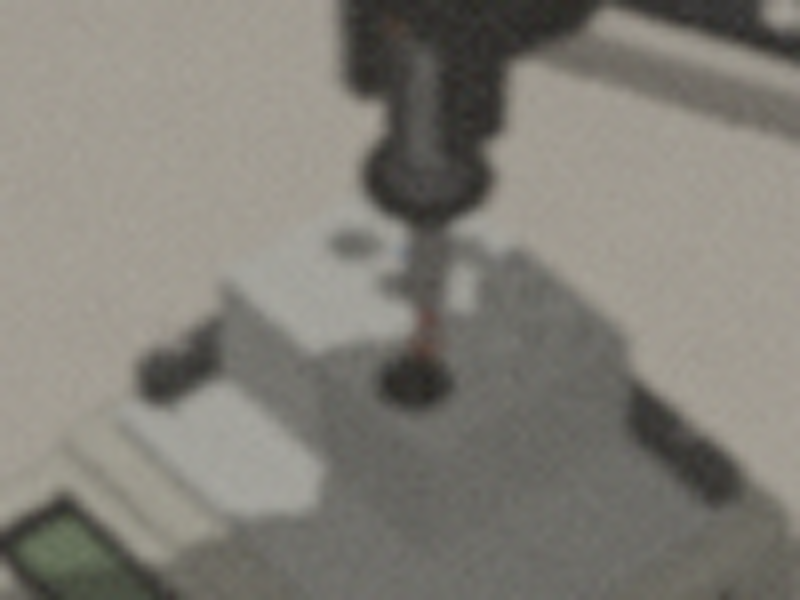

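The tip is just above the spot: tip at crop (427,358), spot centre at (415,383). I'll make a small lateral correction, then descend in small steps, checking z and force at each.

Call:
apply_moves([
  {"linear":[-0.02,-0.04,0.1],"twist":[0,0,0]},
  {"linear":[0,0,0.1],"twist":[0,0,0]},
  {"linear":[0,0,0.03],"twist":[0,0,0]},
  {"linear":[0,0,0],"twist":[0,0,0]},
  {"linear":[0,0,0],"twist":[0,0,0]},
  {"linear":[0,0,0],"twist":[0,0,0]},
  {"linear":[0,0,0],"twist":[0,0,0]},
])

```text
time: 16.78
ee_pos: [0.4765, -0.426, 0.1525]
ee_rot: [3.141, -0.0, -0.523]
ft_force: [-0.4, 0.0, -0.6]
grip_width: 0.0187
finger_force: 48.9
```

```bash
cat >> h.py <<'E'
def avg(n=6):
    F=[];Z=[]
    for i in range(n):
        c=robot.read_camera("scene"); s=robot.get_state(); F.append(s["ft_force"]);Z.append(s["ee_pos"])
    print("t",s["time"],"F",np.mean(F,0),"sd",np.std(F,0),"pos",np.mean(Z,0),"rot",s["ee_rot"])
    x,y,z=np.mean(Z,0); T=c["frame"].astype(int); u,v=pix(c,[x,y,.088]).astype(int)
    sub=T[v-14:v+12,u-12:u+16]; red=(sub[...,0]-(sub[...,1]+sub[...,2])/2); m=red>22
    r,q=np.nonzero(m); print("red px",m.sum(),"sum",red[red>12].sum(),"rows",(r+v-14).min() if len(r) else None,(r+v-14).max() if len(r) else None,"col",(q+u-12).mean() if len(r) else None)
    return c
E
python3 - <<'E'
from h import *
np.set_printoptions(precision=4,suppress=True,linewidth=150)
c=avg();print(pix(c,[.4766,-.4266,.079]))
E
```

```text
t 17.0833 F [ 0.0221 -0.419  -0.7735] sd [0.5852 0.461  0.6074] pos [ 0.4764 -0.426   0.1524] rot [ 3.1415 -0.0001 -0.5228]
red px 1 sum 299.5 rows 252 252 col 334.0
[333.2158 256.4585]
```

Call:
apply_moves([
  {"linear":[0,0,0.03],"twist":[0,0,0]},
  {"linear":[0,0,0.03],"twist":[0,0,0]},
  {"linear":[0,0,0.03],"twist":[0,0,0]},
  {"linear":[0,0,0],"twist":[0,0,0]},
  {"linear":[0,0,0],"twist":[0,0,0]},
  {"linear":[0,0,0],"twist":[0,0,0]},
])

```text
time: 17.58
ee_pos: [0.4764, -0.4259, 0.1488]
ee_rot: [3.142, -0.0, -0.523]
ft_force: [0.1, 0.8, 0.8]
grip_width: 0.0186
finger_force: 48.9
```

```bash
python3 - <<'E'
from h import *
np.set_printoptions(precision=4,suppress=True,linewidth=150)
avg(10)
E
```

```text
t 18.0833 F [-0.1407  0.0313  0.4876] sd [0.4186 0.5812 0.3851] pos [ 0.4764 -0.4259  0.1488] rot [ 3.1416 -0.0001 -0.5228]
red px 0 sum 228.0 rows None None col None
```

Call:
apply_moves([
  {"linear":[0,0,0.03],"twist":[0,0,0]},
  {"linear":[0,0,0.02],"twist":[0,0,0]},
  {"linear":[0,0,0],"twist":[0,0,0]},
  {"linear":[0,0,0],"twist":[0,0,0]},
  {"linear":[0,0,0],"twist":[0,0,0]},
])

```text
time: 18.5
ee_pos: [0.4764, -0.4259, 0.1468]
ee_rot: [3.142, -0.0, -0.523]
ft_force: [0.2, 0.3, 1.3]
grip_width: 0.0191
finger_force: 49.0
```

```bash
python3 - <<'E'
from h import *
np.set_printoptions(precision=4,suppress=True,linewidth=150)
avg(10)
E
```

```text
t 19.0 F [ 0.0006 -0.1812  1.2668] sd [0.4592 0.4801 0.7046] pos [ 0.4764 -0.4259  0.1467] rot [ 3.1415 -0.0001 -0.5227]
red px 0 sum 207.0 rows None None col None
```

Call:
apply_moves([
  {"linear":[0,0,0.025],"twist":[0,0,0]},
  {"linear":[0,0,0],"twist":[0,0,0]},
  {"linear":[0,0,0],"twist":[0,0,0]},
  {"linear":[0,0,0],"twist":[0,0,0]},
])

```text
time: 19.33
ee_pos: [0.4764, -0.4259, 0.1457]
ee_rot: [3.142, -0.0, -0.523]
ft_force: [-0.0, -0.6, 1.0]
grip_width: 0.0187
finger_force: 49.0
```

```bash
python3 - <<'E'
from h import *
np.set_printoptions(precision=4,suppress=True,linewidth=150)
avg(25)
c=snap("wrist","w11.npz");R=np.zeros((480,640),bool);R[:480,:]=1
r,b=blockrect(c,R);print(r)
c=snap("top")
for t in("tip","spot","cement_bottle","vial","bench_timer"):
    for r in robot.find_in(c,t)[:1]: print(t,round(r["conf"],2),np.round(r["pixel"]),proj(c,*r["pixel"]))
E
```

```text
t 20.5833 F [-0.0981 -0.0526  1.9537] sd [0.361  0.3582 0.601 ] pos [ 0.4764 -0.4259  0.1457] rot [ 3.1416 -0.     -0.5227]
red px 1 sum 174.0 rows 257 257 col 334.0
((500.0076904296875, -416.6209411621094), (76.28717803955078, 60.37287902832031), 66.87568664550781)
cement_bottle 0.5 [331. 222.] [ 0.4656 -0.4316  0.079 ]
vial 0.54 [326. 242.] [ 0.4287 -0.4205  0.0397]
bench_timer 0.56 [307. 305.] [ 0.2916 -0.38    0.0181]
```

```bash
python3 -c "
from station import robot
print(robot.hand_in())"
```

```text
the job is handed in; nothing more can be done
None
```

The job is handed in: the block measures flush against both stops, and the arm is holding the pen thermometer still and upright on the black spot, its tip pushed in about 4 mm by height (nearer 4.7 mm by the noisier force reading); I didn't see the final touch in a picture.

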